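# Put the tart tamper away in the bench drawer

### The job

Pull the drawer of the low steel unit wide open by its handle, lay the wooden tart tamper flat in the shallow tray inside (set it down gently, do not drop it), and push the drawer fully shut without slamming it. Leave the lidded tub in its place beside the tray, and do not disturb the shaker or the spray bottle on the bench.

Things in the scene. Friction and masses are not known exactly. Their poses are not given: they have to be found in the camera images.
- unit_front (a point): Low stainless drawer unit fixed on the bench, 290 mm deep (its x), 310 mm wide (its y), 100 mm high; nothing on top. This point: middle of its top plate's front edge, 100 mm above the bench. Its -x axis points out of the front, the way its one drawer opens. Drawer front: full width, outer face 15 mm out (-x) from this point when shut, top edge 99 mm above the bench. Underside of the unit's top plate: 90 mm above the bench.
- drawer (a joint): Slide of the drawer: 0 = fully shut, 0.195 m = fully open to its stop; it may start up to 15 mm ajar. Takes about 2 to 6 N to move and stays where it is left.
- drawer_handle (a point): Middle of the drawer's handle, a level dark steel bar 11 mm thick, 140 mm long along the unit's y, 78 mm above the bench, 35 mm out from the drawer's front face (29 mm clear gap behind it; two 8 mm studs 60 mm either side of the middle). Moves with the drawer; axes parallel to the unit's.
- drawer_in (a point): Middle of the drawer floor's front part, 16 mm above the bench, on top of which a 6 mm wall, 35 mm high, runs along the slide between a left and a right compartment, each 185 mm long by 133 mm wide, centred 69.5 mm either side of this point along y. Outer walls reach 66 mm above the bench. Moves with the drawer.
- tray_in (a point): Centre of the inner floor (19 mm above the bench) of the loose grey plastic tray in the drawer: inside 154 mm long (x, along the slide) by 106 mm wide (y), walls 3 mm thick, 9 mm high above this floor. z up. Hidden while the drawer is shut; rides with it and may shift some millimetres. In the left or the right compartment (varies), the tub in the other.
- tub_mid (a point): Centre (half-way up) of the closed white tub with a grey lid in the drawer's other compartment, 141 x 100 x 45 mm. Stays in its compartment beside the tray.
- tamper_mid (a point): Centre (half-way up) of the pale wooden tart tamper lying on the bench, 130 mm long along its x, 0.1 to 0.2 kg: a round handle 26 mm thick and 82 mm long between a square end (-x, 44 x 44 mm, 24 mm long) and a round end (+x, 44 mm across, 24 mm long). Its centre is 22 mm above what it lies on. It rests on a flat of its square end and does not roll.
- tamper: The same tamper; this origin is in the middle of its underside.
- shaker_mid (a point): Centre (half-way up) of a loose upright steel sugar shaker, 68 mm across, 92 mm high. Bystander.
- spray_mid (a point): A point half-way up (83 mm) on the axis of a loose upright white spray bottle with a blue head, 76 mm across, 195 mm high. Bystander.

How it is judged:
On the way, in this order (a step that is already met when the one before it is completed fails the run):
1. the drawer is pulled open by at least 140 mm (value of joint drawer above 0.14 m), for 0.2 s.
2. the tamper lies flat and released in the tray, the drawer still open (x of tamper_mid in the frame of tray_in between -0.018 and 0.018 m and y of tamper_mid in the frame of tray_in between -0.037 and 0.037 m and z of tamper_mid in the frame of tray_in between 0.014 and 0.028 m and angle between tamper_mid's own x axis and vertical between 1.47 and 1.672 rad and contact force between tamper and the fingers below 0.1 N and linear speed of tamper below 0.03 m/s and value of joint drawer above 0.09 m), for 0.2 s.
At the end, for the whole second after the job is handed in: Drawer shut to within 6 mm; tamper released, at rest and level (0.1 rad) on the tray floor, its centre within 18 mm along and 37 mm across of the tray centre and 14 to 28 mm above the floor; tub level (0.1 rad) in its compartment, its centre 120 to 200 mm from the handle (value of joint drawer below 0.006 m and x of tamper_mid in the frame of tray_in between -0.018 and 0.018 m and y of tamper_mid in the frame of tray_in between -0.037 and 0.037 m and z of tamper_mid in the frame of tray_in between 0.014 and 0.028 m and angle between tamper_mid's own x axis and vertical between 1.47 and 1.672 rad and contact force between tamper and the fingers below 0.1 N and linear speed of tamper below 0.03 m/s and horizontal distance between tub_mid and drawer_handle between 0.12 and 0.2 m and angle between tub_mid's own z axis and vertical below 0.1 rad); the robot touches nothing.
It fails at once if the drawer is slammed or jerked (faster than 0.4 m/s) (velocity of joint drawer below -0.4 m/s or velocity of joint drawer above 0.4 m/s).
It fails at once if the tamper is dropped or thrown into the drawer (faster than 0.7 m/s within 100 mm of the tray's centre and less than 60 mm above its floor) (horizontal distance between tamper_mid and tray_in below 0.1 m and z of tamper_mid in the frame of tray_in below 0.06 m and linear speed of tamper above 0.7 m/s).
It fails at once if the shaker is moved by more than 30 mm or tipped (distance of shaker_mid from where it was at the start of the episode above 0.03 m or angle between shaker_mid's own z axis and vertical above 0.3 rad).
It fails at once if the spray bottle is moved by more than 30 mm or tipped (distance of spray_mid from where it was at the start of the episode above 0.03 m or angle between spray_mid's own z axis and vertical above 0.3 rad).
It also fails if it takes over 72 s, if anything falls off the work surface, if the arm or the gripper's body presses on something with over 40 N, if the wrist force passes 120 N, or if a joint passes its speed limit or range.

### The arm

A 6-joint arm with a two-finger parallel gripper is mounted at the origin on the work surface. World frame = base frame: x ahead of the robot, y to its left, z up, the work surface at z = 0. Lengths are in m, angles in rad, forces in N, time in s.
With the tool pointing down it reaches from about 0.375 to 0.925 m from the base axis. Payload 5.7 kg.
Tool frame: the origin (TCP) lies between the finger pads; the fingertips stand 19 mm ahead of it and the grasp point (between the pads) is the TCP (robot.tip_reach is the z of the fingertips in the tool frame, in m); z points along the fingers, x is the direction in which the jaws open and shut, and the axes are right-handed (so a half turn about z gives the same grasp; the last joint's range is limited). The gripper opens to 88 mm and grips with 3 to 60 N. Pads are 20 mm wide; open, the fingers measure 115 mm over their backs; the gripper's body (75 mm by 178 mm) begins 61 mm behind the grasp point.
Start: joints at [-1.327, 0.359, 1.51, -0, 1.272, -0.115], TCP at [0.211, -0.562, 0.242] pointing down, gripper open.
Joint ranges: [-2.97, 2.97], [-1.01, 2.36], [0.21, 2.38], [-0.96, 4.11], [0.2, 2.71], [-2.98, 2.98]. Speed limits (rad/s): [2.39, 2.39, 3.14, 3.14, 3.14, 3.14].

### API

Orientations are given as a unit quaternion [x, y, z, w].
In Python, from station import robot gives the robot as it stands.
- The arm moves only by the tool step_arm, never from a script. Its arguments are lists of equal length, an entry for each row: "jaw": the finger opening in mm, from 0 to 87.8; "xyz": the shift along the tool's x, y, z in mm, a list of three; "turn": the turn about the tool's z in rad. In form: {"jaw": [jaw, ...], "xyz": [[dx, dy, dz], ...], "turn": [turn, ...]}. A call has 1 to 20 rows; each row is the pose to reach, as a shift and turn from the pose measured when the call began, along the tool's axes at that moment; what a row does not reach only later rows make up. A row lasts 1/8 s, in which the tool goes at most 62.5 mm and 10.7 degrees, less where a joint would pass 70% of its speed; a pose out of reach is approached as far as the arm can. A call with a gripper value outside its range is refused whole. The fingers move at their own pace and stop on an object; "newtons" is the grip in N (left out, the last holds). Time passes only in rows, so rows that repeat a pose let the fingers close. It gives the time, the measured TCP pose, the force and the opening at its end, in the units of the state.
- robot.sense(): the state, without advancing time (a new reading comes with each control period).
- robot.read_camera(name): name is "scene" or "top"; returns the picture (480x640x3 uint8, red, green, blue); there is no depth.
- robot.get_calibration(name): a dict with "fx", "fy", "cx", "cy" (pixels), "T" (4x4, takes a point from camera to world coordinates). Camera axes: x right, y down, z forward; pixel columns grow to the right and rows downward; lengths in m; the calibration is good to about 2 mm. A picture is of the moment at which its call begins. get_calibration takes no time and is no camera call.
- robot.finish_job(): hands the job in, once; it reports no verdict.
The state is a dict: "time": time; "joints": joint angles; "qd": joint speeds; "effort": joint torques, N m; "position": TCP position; "orientation": TCP orientation; "force": force on the tool from outside, world axes, zero at the start; "moment": the same for the moment, N m; "opening": finger opening in m.
Only numpy, scipy, OpenCV 4.12 (cv2) and the standard library are available. Lean on these libraries where they do the work, as an engineer would, in place of code of your own. Each camera call takes 0.05 s, during which the arm holds its last target.

## Working session

There is one attempt and no reset: what is moved stays moved. The work goes in short steps, Python scripts to look and compute and a tool call to move; the robot and the scene stay as the last step left them, time stands still between calls to the robot, and variables do not carry over. Pictures are saved under pics/ and viewed, and the job is handed in when it is done.

Besides the shell and the picture viewer there is one more tool, called after "Request:" as name(argument=value, ...), one argument or row to a line, values as JSON. step_arm: Moves the arm, as the interface text tells. Its arguments: {"type":"object","properties":{"jaw":{"type":"array","items":{"type":"number"}},"xyz":{"type":"array","items":{"type":"array","items":{"type":"number"}}},"turn":{"type":"array","items":{"type":"number"}},"newtons":{"type":"number"}},"required":["jaw","xyz","turn"]}

```bash
mkdir -p pics; ls; python3 - <<'E'
from station import robot
import cv2, numpy as np
for n in ["scene","top"]:
    im=robot.read_camera(n); cv2.imwrite(f"pics/{n}0.png",im[:,:,::-1])
    c=robot.get_calibration(n); print(n,c["fx"],c["fy"],c["cx"],c["cy"]); print(np.round(c["T"],4))
print(robot.sense())
E
```

```text
pics
scene 471.69022181094743 471.69022181094743 319.6814746500308 234.92209410008587
[[-0.323   0.6941 -0.6434  1.3689]
 [ 0.9464  0.2291 -0.2278  0.1072]
 [-0.0107 -0.6824 -0.7309  0.9526]
 [ 0.      0.      0.      1.    ]]
top 591.5979856671598 591.5979856671598 319.890372642132 242.16937465373064
[[-0.0243 -0.9872  0.1575  0.3515]
 [-0.9996  0.0258  0.0074 -0.1609]
 [-0.0113 -0.1573 -0.9875  1.6424]
 [ 0.      0.      0.      1.    ]]
{'time': 0.1, 'joints': array([-1.32707781e+00,  3.59431222e-01,  1.51133198e+00, -6.42645673e-06,
        1.27250111e+00, -1.15107096e-01]), 'qd': array([ 0.00097549, -0.00011468, -0.0020573 , -0.00050221,  0.00067669,
       -0.00041516]), 'effort': array([-9.49273044e-05, -5.16357207e+01, -2.71408367e+01,  6.76338980e-02,
        2.76232726e-02, -3.92053119e-05]), 'position': array([ 0.21054614, -0.56120567,  0.24089171]), 'orientation': array([ 8.21941516e-01, -5.69571282e-01, -6.29807706e-04, -5.49514459e-04]), 'force': array([ 0.30362784, -1.33609006,  0.05636468]), 'moment': array([ 0.00590847, -0.05947953,  0.07359161]), 'opening': 0.08765594827124573}
```

View pics/scene0.png

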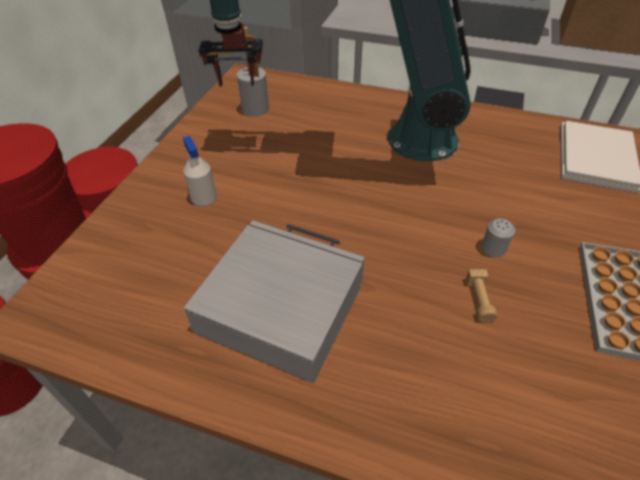

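View pics/top0.png

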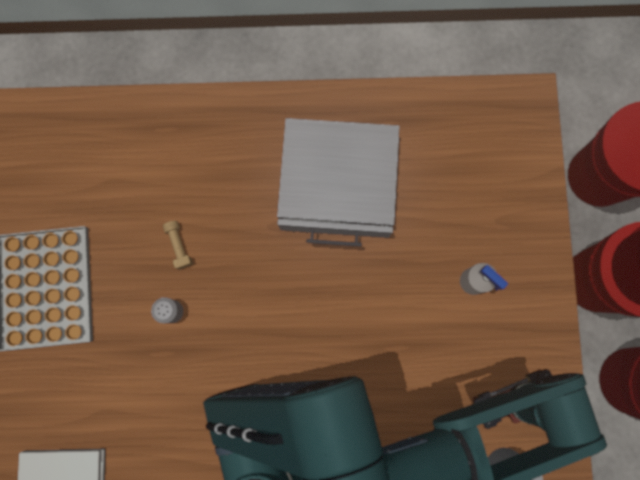

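The top view shows the unit at about (338,175) with its handle near (337,242). The tamper is near (177,245), with its square end probably the lower one at (181,263), the shaker is at (167,310) and the spray bottle at (483,278). I'll enlarge these areas to read the pixels.

```bash
cat > h.py <<'E'
from station import robot
import cv2, numpy as np
from scipy.spatial.transform import Rotation as R
def crop(n,name,x,y,w,h,s,im=None):
    if im is None: im=robot.read_camera(n)
    c=cv2.resize(im[y:y+h,x:x+w],None,fx=s,fy=s,interpolation=cv2.INTER_CUBIC)
    c=np.ascontiguousarray(c[:,:,::-1])
    st=10 if s>=5 else 20
    for u in range(-(-x//st)*st,x+w,st): cv2.putText(c,str(u),((u-x)*s,10),0,.35,(0,0,255),1); cv2.line(c,((u-x)*s,12),((u-x)*s,18),(0,0,255),1)
    for v in range(-(-y//st)*st,y+h,st): cv2.putText(c,str(v),(0,(v-y)*s+4),0,.35,(0,0,255),1); cv2.line(c,(24,(v-y)*s),(30,(v-y)*s),(0,0,255),1)
    cv2.imwrite(f"pics/{name}.png",c)
def px(n,u,v,z):
    c=robot.get_calibration(n);T=np.array(c["T"])
    d=T[:3,:3]@np.array([(u-c["cx"])/c["fx"],(v-c["cy"])/c["fy"],1]);o=T[:3,3]
    return o+d*(z-o[2])/d[2]
def proj(n,p):
    c=robot.get_calibration(n);T=np.array(c["T"]);q=T[:3,:3].T@(np.array(p)-T[:3,3])
    return np.array([c["fx"]*q[0]/q[2]+c["cx"],c["fy"]*q[1]/q[2]+c["cy"]])
def tool(target):  # shift in tool axes mm from the present pose
    s=robot.sense();return np.round(R.from_quat(s["orientation"]).as_matrix().T@(np.array(target)-s["position"])*1000,1)
def rep():
    s=robot.sense();M=R.from_quat(s["orientation"]).as_matrix()
    print("t",round(s["time"],2),"pos",s["position"].round(4),"xax",M[:,0].round(4),"zax",M[:,2].round(4),"F",s["force"].round(2),"open",round(s["opening"],4),"q",s["joints"].round(3))
E
python3 - <<'E'
from h import *
im=cv2.imread("pics/top0.png")[:,:,::-1]
crop("top","c1",265,105,150,150,4,im)
crop("top","c2",140,210,70,120,5,im)
im=cv2.imread("pics/scene0.png")[:,:,::-1]
crop("scene","c3",430,210,100,120,5,im)
crop("scene","c4",180,210,190,170,4,im)
E
```

```text
(no output)
```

View pics/c1.png

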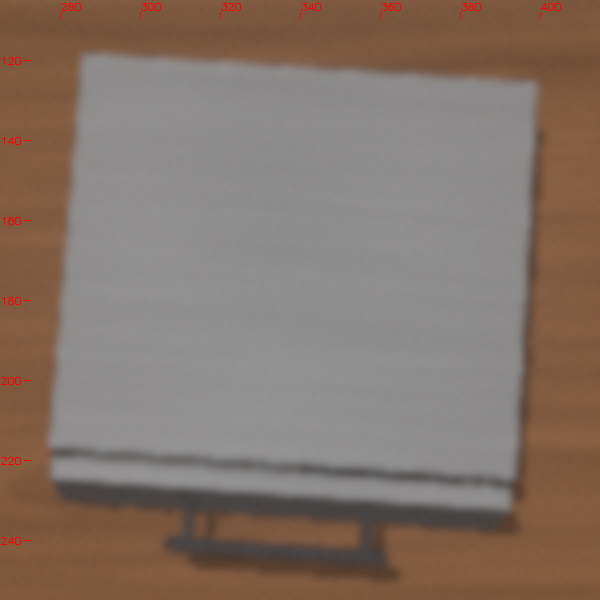

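View pics/c2.png

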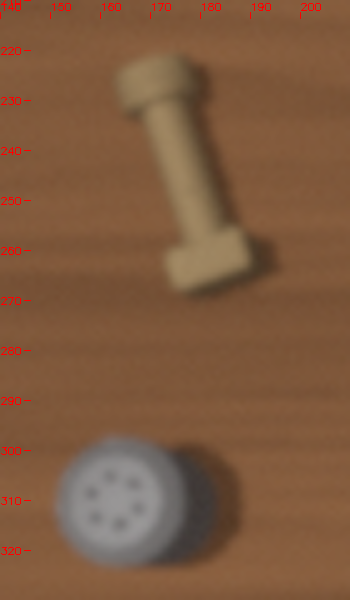

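View pics/c3.png

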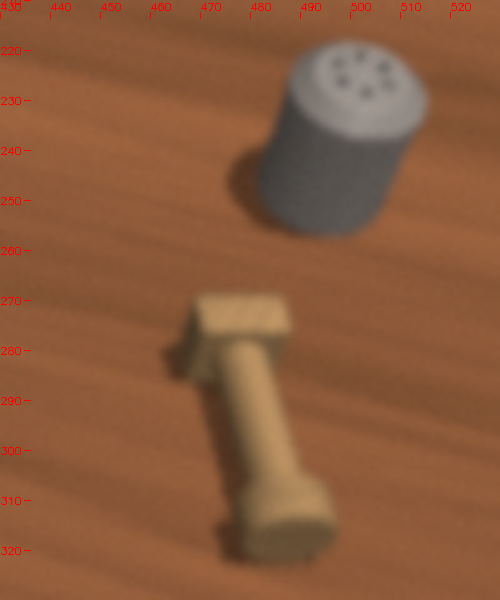

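View pics/c4.png

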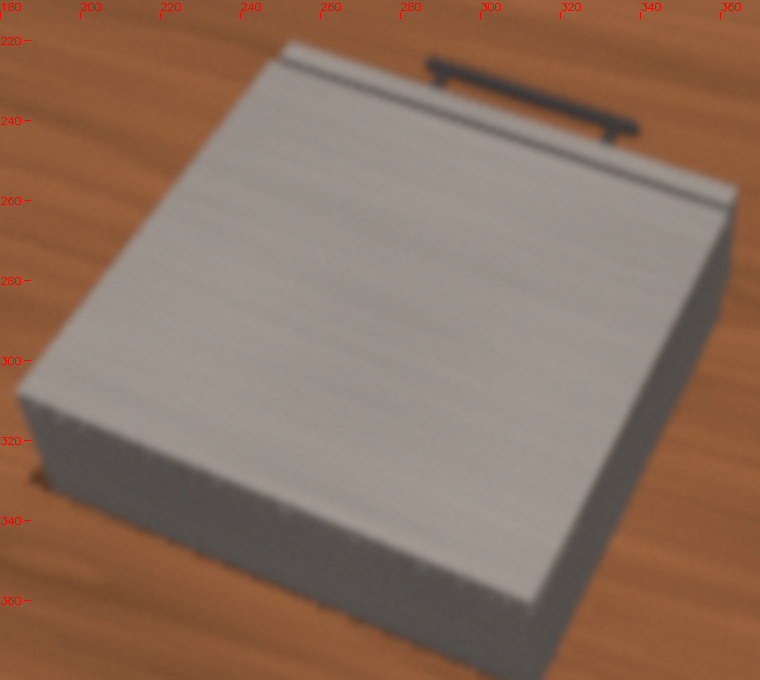

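```bash
python3 - <<'E'
from h import *
def P(l,n,u,v,z): 
    p=px(n,u,v,z); print(l,n,p.round(4)); return p
bl=P("back-left","top",285.5,118.5,.1);br=P("back-right","top",399.25,125.5,.1)
fl=P("gapL","top",278,218,.1);fr=P("gapR","top",393.75,225.5,.1)
dl=P("dL","top",277.5,224.75,.099);dr=P("dR","top",392.5,232.5,.099)
h1=P("h1","top",307,240.75,.078);h2=P("h2","top",360.75,244.5,.078)
print("W",np.linalg.norm(bl-br),np.linalg.norm(fl-fr),np.linalg.norm(dl-dr),"D",np.linalg.norm(bl-fl),np.linalg.norm(br-fr),"H",np.linalg.norm(h1-h2))
def ang(a,b): d=b-a; return np.degrees(np.arctan2(d[1],d[0]))
print("ydir ang",ang(br,bl)-90,ang(fr,fl)-90,ang(dr,dl)-90,ang(h2,h1)-90,"x",ang(fl,bl),ang(fr,br))
S=lambda x,y:(180+x/4,210+y/4)
bl=P("back-left","scene",*S(533,602),.1);br=P("back-right","scene",*S(17,390),.1)
fl=P("gapL","scene",*S(730,210),.1);fr=P("gapR","scene",*S(276,62),.1)
dl=P("dL","scene",*S(738,188),.099);dr=P("dR","scene",*S(290,41),.099)
h1=P("h1","scene",*S(636,130),.078);h2=P("h2","scene",*S(428,63),.078)
print("W",np.linalg.norm(bl-br),np.linalg.norm(fl-fr),np.linalg.norm(dl-dr),"D",np.linalg.norm(bl-fl),np.linalg.norm(br-fr),"H",np.linalg.norm(h1-h2))
print("ydir ang",ang(br,bl)-90,ang(fr,fl)-90,ang(dr,dl)-90,ang(h2,h1)-90,"x",ang(fl,bl),ang(fr,br))
# tamper
S=lambda x,y:(140+x/5,210+y/5); Q=lambda x,y:(430+x/5,210+y/5)
a=P("sh near round","top",*S(163,108),.022);b=P("sh near square","top",*S(211,235),.022)
a2=P("sh near round","scene",*Q(272,470),.022);b2=P("sh near sq","scene",*Q(242,350),.03)
print(ang(b,a),ang(b2,a2))
P("round outer top","top",*S(155,56),.036);P("sq outer top edge mid","top",*S(216,281),.044)
P("sq tl","top",*S(165,252),.044)
P("sq bl","top",*S(175,292),.044);P("sq br","top",*S(253,268),.044);P("sq tr","top",*S(240,230),.044)
P("scene sq top corners","scene",*Q(200,297),.044);P("","scene",*Q(287,297),.044);P("","scene",*Q(288,332),.044);P("","scene",*Q(201,333),.044)
P("round end face centre","scene",*Q(291,538),.022)
P("shaker","top",*S(121,500),.092);P("shaker","scene",430+360/5,210+88/5,.092)
P("spray","top",480,278,.13);P("spray base","scene",202,198,0)
E
```

```text
back-left top [ 0.9422 -0.0637  0.1   ]
back-right top [ 0.9133 -0.3731  0.1   ]
gapL top [ 0.6655 -0.0396  0.1   ]
gapR top [ 0.6371 -0.346   0.1   ]
dL top [ 0.6475 -0.0379  0.099 ]
dR top [ 0.6186 -0.342   0.099 ]
h1 top [ 0.6058 -0.1148  0.078 ]
h2 top [ 0.5919 -0.2583  0.078 ]
W 0.31072102136929197 0.30775253507444644 0.3054508240025561 D 0.2776795420342708 0.27753259765901983 H 0.14418919751726625
ydir ang -5.324446868923587 -5.297335084005354 -5.433027416859218 -5.539632767138315 x -4.992694426065582 -5.6053640356781145
back-left scene [ 0.9446 -0.0607  0.1   ]
back-right scene [ 0.9146 -0.3681  0.1   ]
gapL scene [ 0.6706 -0.0348  0.1   ]
gapR scene [ 0.6436 -0.3386  0.1   ]
dL scene [ 0.652  -0.0349  0.099 ]
dR scene [ 0.6228 -0.3385  0.099 ]
h1 scene [ 0.6085 -0.1112  0.078 ]
h2 scene [ 0.5949 -0.2562  0.078 ]
W 0.3088345924355118 0.3050379460823871 0.3049642818491556 D 0.2751416110438652 0.2725598078568567 H 0.14558882923564984
ydir ang -5.573299778590751 -5.085369203993707 -5.487459504687607 -5.359258589284337 x -5.413195781743928 -6.2121245272443915
sh near round top [0.6506 0.2612 0.022 ]
sh near square top [0.5784 0.2335 0.022 ]
sh near round scene [0.6391 0.2591 0.022 ]
sh near sq scene [0.5779 0.237  0.03  ]
21.007601022422005 19.818633783471245
round outer top top [0.6774 0.2625 0.036 ]
sq outer top edge mid top [0.5499 0.2251 0.044 ]
sq tl top [0.5666 0.2532 0.044 ]
sq bl top [0.5445 0.2474 0.044 ]
sq br top [0.5565 0.205  0.044 ]
sq tr top [0.5776 0.2123 0.044 ]
scene sq top corners scene [0.5631 0.2121 0.044 ]
 scene [0.5497 0.2524 0.044 ]
 scene [0.5717 0.2549 0.044 ]
 scene [0.5856 0.2151 0.044 ]
round end face centre scene [0.675  0.2711 0.022 ]
shaker top [0.43   0.2619 0.092 ]
shaker scene [0.4436 0.2669 0.092 ]
spray top [ 0.4893 -0.5565  0.13  ]
spray base scene [ 0.4978 -0.573   0.    ]
```

```bash
python3 - <<'E'
from h import *
rep(); print(tool([.600,-.185,.15]),tool([.600,-.185,.24]))
E
```

```text
t 0.1 pos [ 0.2105 -0.5612  0.2409] xax [ 0.3512 -0.9363 -0.0017] zax [-4.0e-04  1.6e-03 -1.0e+00] F [ 0.3  -1.34  0.06] open 0.0877 q [-1.327  0.359  1.511 -0.     1.273 -0.115]
[-215.3 -496.7   91.3] [-215.5 -496.8    1.3]
```

Request:
step_arm(
  jaw=[28, 28, 28, 28, 28, 28, 28, 28, 28, 28, 28, 28, 28, 28, 28, 28],
  xyz=[
    [-10, -25, 0],
    [-30, -70, 0],
    [-52, -120, 0],
    [-74, -170, 0],
    [-96, -220, 0],
    [-118, -270, 0],
    [-140, -320, 0],
    [-160, -370, 0],
    [-180, -415, 0],
    [-197, -455, 0],
    [-209, -482, 10],
    [-215, -497, 30],
    [-215, -497, 60],
    [-215, -497, 85],
    [-215, -497, 91],
    [-215, -497, 91],
  ],
  turn=[-0.1, -0.2, -0.3, -0.4, -0.5, -0.6, -0.7, -0.8, -0.9, -1.0, -1.07, -1.117, -1.117, -1.117, -1.117, -1.117],
  newtons=30,
)

```text
time: 2.1
position: [0.5998, -0.1855, 0.1498]
orientation: [0.999, -0.048, -0.001, -0.001]
force: [-0.7, -0.1, 0.3]
opening: 0.0279
```

```bash
python3 - <<'E'
from h import *
rep()
crop("scene","s1",230,130,150,140,5)
crop("top","t1",265,165,150,120,5)
print(tool([.600,-.185,.08]))
E
```

```text
t 2.1 pos [ 0.5998 -0.1855  0.1498] xax [ 0.9954 -0.0953 -0.0019] zax [-0.0017  0.002  -1.    ] F [-0.66 -0.1   0.33] open 0.0279 q [-4.110e-01  4.890e-01  1.545e+00  1.000e-03  1.110e+00 -3.160e-01]
[-0.9 -0.6 71.1]
```

View pics/s1.png

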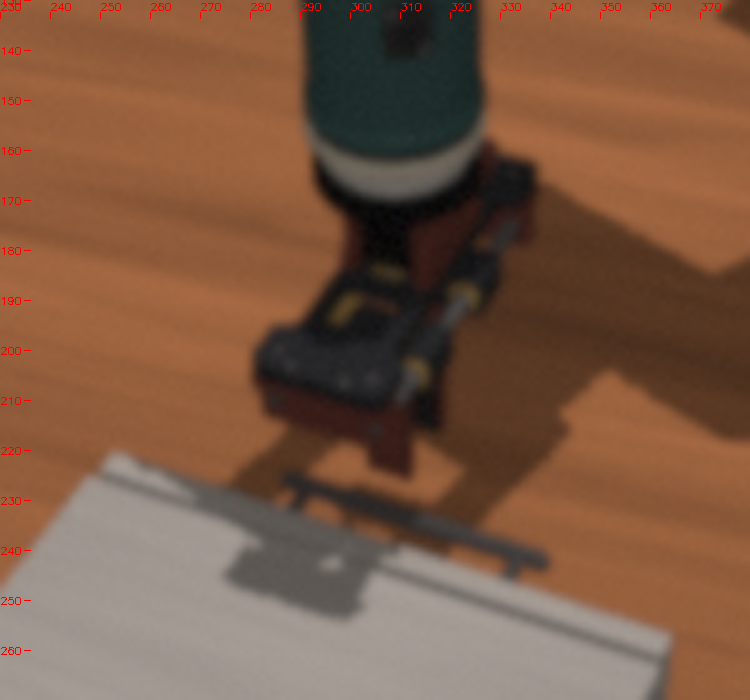

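View pics/t1.png

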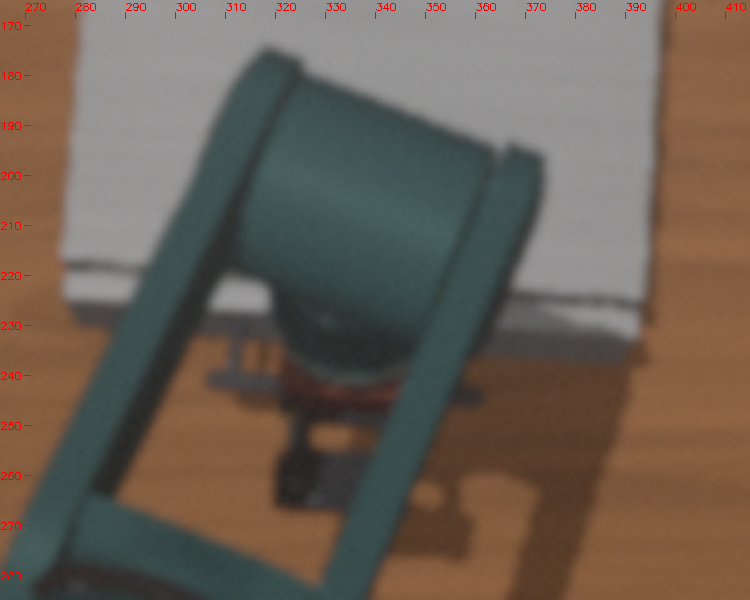

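The scene view shows the gripper above the handle bar, with a fingertip at about (312,225) and the bar running from (287,225) to (339,242). I'll check where that finger should project.

```bash
python3 - <<'E'
from h import *
s=robot.sense();M=R.from_quat(s["orientation"]).as_matrix()
for dx in (.014,.0275,-.014,-.0275):
  for dy in (-.01,.01):
    print(dx,dy,proj("scene",s["position"]+M@np.array([dx,dy,.019])).round(1))
for zz in (.078,):
  h=np.array([.600,-.185,.078]);y=np.array([.0945,.9955,0])
  print(proj("scene",h+.07*y).round(1),proj("scene",h-.07*y).round(1),proj("top",h+.07*y).round(1),proj("top",h-.07*y).round(1))
E
```

```text
0.014 -0.01 [312.7 223.4]
0.014 0.01 [305.3 221. ]
0.0275 -0.01 [310.3 227. ]
0.0275 0.01 [302.9 224.7]
-0.014 -0.01 [317.4 216. ]
-0.014 0.01 [310.1 213.7]
-0.0275 -0.01 [319.7 212.5]
-0.0275 0.01 [312.4 210.3]
[337.7 241.6] [287.7 225.5] [307.2 240.5] [359.4 244. ]
```

The finger and handle projections agree to about 2 px, so I'll descend.

Request:
step_arm(
  jaw=[28, 28, 28, 28, 28, 28],
  xyz=[
    [0, 0, 15],
    [0, 0, 30],
    [0, 0, 45],
    [0, 0, 60],
    [0, 0, 70],
    [0, 0, 71],
  ],
  turn=[0, 0, 0, 0, 0, 0],
)

```text
time: 2.95
position: [0.6003, -0.1854, 0.079]
orientation: [0.999, -0.048, -0.0, -0.001]
force: [0.3, 0.8, 0.7]
opening: 0.0277
```

```bash
python3 - <<'E'
from h import *
rep()
crop("scene","s2",230,130,150,140,5)
E
```

```text
t 2.95 pos [ 0.6003 -0.1854  0.079 ] xax [ 0.9955 -0.0952 -0.001 ] zax [-8.0e-04  1.7e-03 -1.0e+00] F [0.29 0.76 0.69] open 0.0277 q [-0.41   0.574  1.601  0.002  0.969 -0.316]
```

View pics/s2.png

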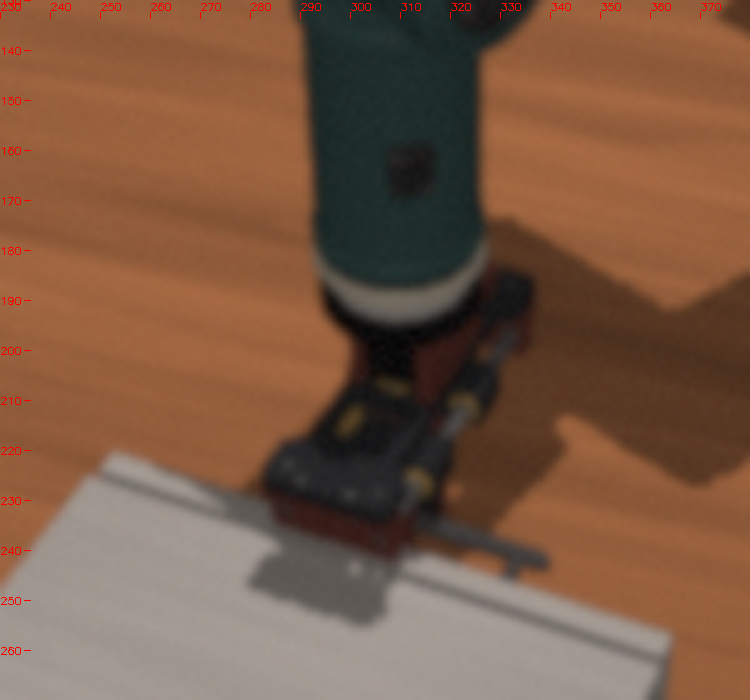

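The fingers now straddle the bar near (305,235) with no contact force. I'll close the jaws.

Request:
step_arm(
  jaw=[20, 12, 6, 6, 6],
  xyz=[
    [0, 0, 0],
    [0, 0, 0],
    [0, 0, 0],
    [0, 0, 0],
    [0, 0, 0],
  ],
  turn=[0, 0, 0, 0, 0],
  newtons=25,
)

```text
time: 3.62
position: [0.6007, -0.1857, 0.08]
orientation: [0.999, -0.048, 0.0, -0.001]
force: [-1.9, 1.3, 4.5]
opening: 0.0102
```

```bash
python3 - <<'E'
from h import *
rep()
E
```

```text
t 3.62 pos [ 0.6007 -0.1857  0.08  ] xax [ 9.955e-01 -9.530e-02  3.000e-04] zax [ 4.0e-04  1.2e-03 -1.0e+00] F [-1.94  1.28  4.45] open 0.0102 q [-4.10e-01  5.72e-01  1.60e+00  1.00e-03  9.69e-01 -3.16e-01]
```

Request:
step_arm(
  jaw=[6, 6, 6, 6, 6, 6, 6, 6, 6, 6, 6, 6, 6, 6, 6, 6, 6, 6, 6, 6],
  xyz=[
    [-3, 0, 0],
    [-9, 0, 0],
    [-18, 0, 0],
    [-29, 0, 0],
    [-40, 0, 0],
    [-51, 0, 0],
    [-62, 0, 0],
    [-73, 0, 0],
    [-84, 0, 0],
    [-95, 0, 0],
    [-106, 0, 0],
    [-117, 0, 0],
    [-128, 0, 0],
    [-139, 0, 0],
    [-150, 0, 0],
    [-161, 0, 0],
    [-171, 0, 0],
    [-179, 0, 0],
    [-183, 0, 0],
    [-184, 0, 0],
  ],
  turn=[0, 0, 0, 0, 0, 0, 0, 0, 0, 0, 0, 0, 0, 0, 0, 0, 0, 0, 0, 0],
)

```text
time: 6.12
position: [0.4173, -0.168, 0.0799]
orientation: [0.999, -0.048, 0.0, -0.001]
force: [2.8, 4.4, 1.4]
opening: 0.0102
```

```bash
python3 - <<'E'
from h import *
rep()
for n in("scene","top"): cv2.imwrite(f"pics/{n}3.png",robot.read_camera(n)[:,:,::-1])
E
```

```text
t 6.12 pos [ 0.4173 -0.168   0.0799] xax [ 9.954e-01 -9.550e-02  1.000e-04] zax [ 2.0e-04  1.4e-03 -1.0e+00] F [2.79 4.39 1.45] open 0.0102 q [-0.538  0.381  2.     0.002  0.761 -0.443]
```

View pics/scene3.png

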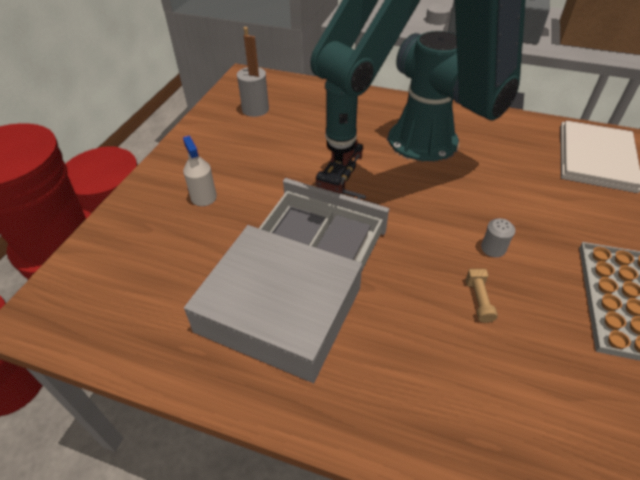

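The drawer is open and its compartments show at (290,220) and (345,238). I'll release, rise, and turn away toward the tamper.

Request:
step_arm(
  jaw=[16, 26, 28, 28, 28, 28, 28, 28, 60, 60],
  xyz=[
    [0, 0, 0],
    [0, 0, 0],
    [0, 0, 0],
    [0, 0, -15],
    [0, 0, -40],
    [0, 0, -75],
    [0, 0, -110],
    [0, 0, -130],
    [0, 0, -130],
    [0, 0, -130],
  ],
  turn=[0, 0, 0, 0, 0, 0, 0, 0, 0, 0],
)

```text
time: 7.48
position: [0.4167, -0.1679, 0.209]
orientation: [0.999, -0.048, -0.001, -0.001]
force: [-0.5, 0.5, -0.4]
opening: 0.0443
```

```bash
python3 - <<'E'
from h import *
rep(); print(tool([.6145,.249,.21]),tool([.6145,.249,.10]))
E
```

```text
t 7.47 pos [ 0.4167 -0.1679  0.209 ] xax [ 0.9955 -0.0952 -0.0016] zax [-0.0014  0.0021 -1.    ] F [-0.53  0.54 -0.43] open 0.0443 q [-5.380e-01  1.790e-01  1.862e+00  1.000e-03  1.103e+00 -4.430e-01]
[ 1.572e+02 -4.339e+02 -4.000e-01] [ 157.3 -433.7  109.6]
```

Request:
step_arm(
  jaw=[60, 60, 60, 60, 60, 60, 60, 60, 60, 60, 60, 60, 60, 60],
  xyz=[
    [8, -20, 0],
    [25, -65, 0],
    [42, -115, 0],
    [60, -165, 0],
    [78, -215, 0],
    [96, -265, 0],
    [114, -315, 0],
    [132, -360, 0],
    [145, -400, 0],
    [153, -423, 10],
    [157, -434, 30],
    [157, -434, 55],
    [157, -434, 65],
    [157, -434, 65],
  ],
  turn=[0.1, 0.2, 0.3, 0.42, 0.54, 0.66, 0.78, 0.9, 1.0, 1.09, 1.153, 1.153, 1.153, 1.153],
)

```text
time: 9.22
position: [0.6132, 0.2488, 0.143]
orientation: [0.811, -0.584, -0.002, 0.001]
force: [0.3, 0.2, 0.4]
opening: 0.0599
```

```bash
python3 - <<'E'
from h import *
rep()
it=robot.read_camera("top"); isc=robot.read_camera("scene")
crop("top","t4",265,165,150,150,4,it)
crop("scene","s4",255,165,150,120,5,isc)
crop("scene","s4b",420,180,120,140,4,isc)
crop("top","t4b",100,180,150,140,4,it)
E
```

```text
t 9.22 pos [0.6132 0.2488 0.143 ] xax [ 0.3167 -0.9485 -0.0024] zax [-0.0046  0.001  -1.    ] F [0.28 0.25 0.39] open 0.0599 q [0.28  0.54  1.468 0.002 1.138 1.527]
```

View pics/t4.png

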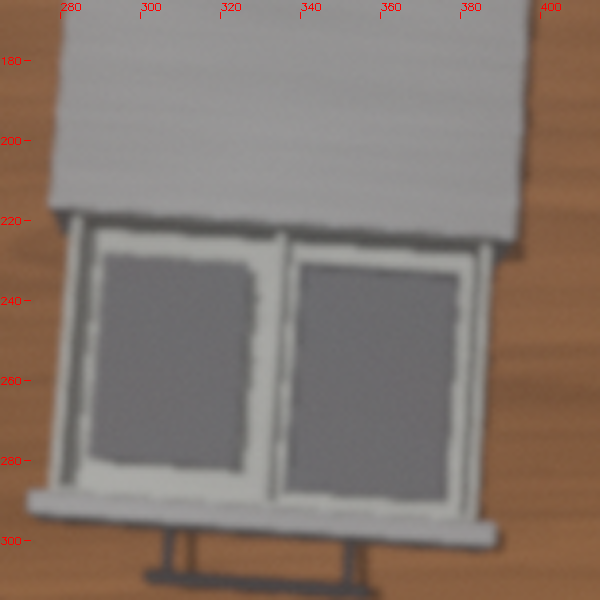

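View pics/s4.png

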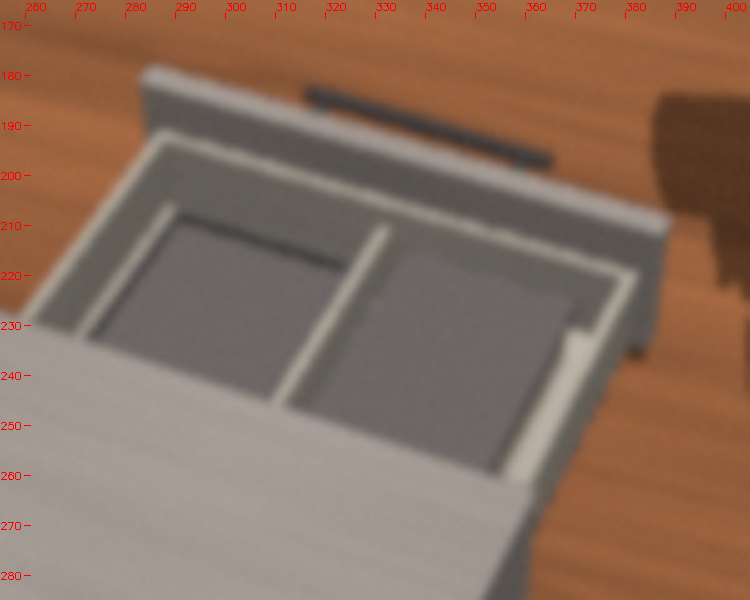

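View pics/s4b.png

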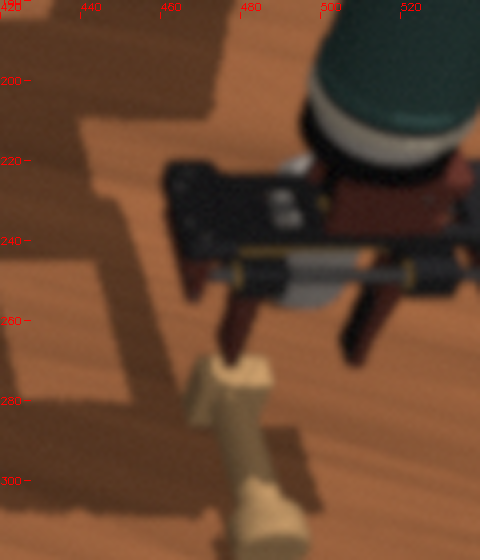

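View pics/t4b.png

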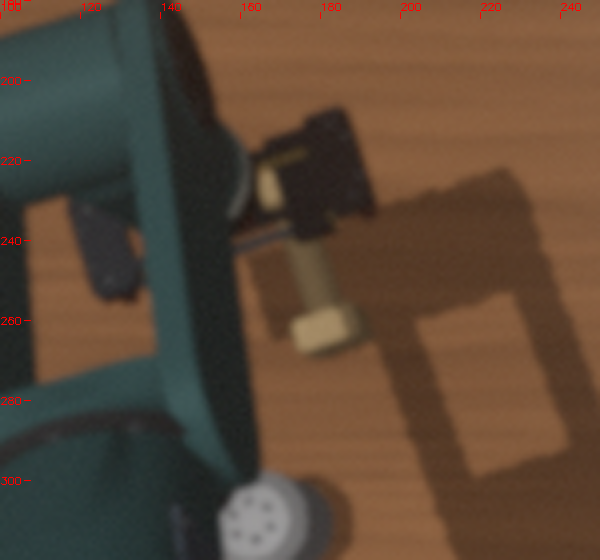

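In the top view, the right (-y) compartment holds the tray: a grey rectangle of about 41 x 58 px, from (339,231) to (376,290). The left compartment holds the tub, whose lid is about 38 x 54 px and whose white side shows in the scene view. I'll work out the tray position and the descent.

```bash
python3 - <<'E'
from h import *
S=lambda x,y:(265+x/4,165+y/4)
c=[px("top",*S(*p),.028) for p in [(300,263),(461,272),(447,503),(286,492)]]
print(np.round(c,4)); 
print("w",np.linalg.norm(c[0]-c[1]),np.linalg.norm(c[2]-c[3]),"l",np.linalg.norm(c[1]-c[2]),np.linalg.norm(c[0]-c[3]),"centre",np.mean(c,0))
def ang(a,b): d=b-a; return np.degrees(np.arctan2(d[1],d[0]))
print(ang(c[3],c[0]),ang(c[2],c[1]),ang(c[1],c[0])-90)
# compartments from wall tops: right outer wall inner edge z=.066, mid wall z=.051
h=[px("top",*S(148,575),.078),px("top",*S(370,592),.078)];print("handle",np.mean(h,0),np.linalg.norm(h[0]-h[1]),ang(h[1],h[0])-90)
k=lambda x,y:(255+x/5,165+y/5)
# scene: tray far-front corners (front-right rim)
print("scene tray front corners (rim)",px("scene",*k(172,210),.028),px("scene",*k(345,268),.028))
hs=[px("scene",*k(308,94),.078),px("scene",*k(550,160),.078)];print("handle scene",np.mean(hs,0))
print(tool([.6145,.249,.028]))
E
```

```text
[[ 0.6396 -0.2053  0.028 ]
 [ 0.6304 -0.3164  0.028 ]
 [ 0.471  -0.3005  0.028 ]
 [ 0.4812 -0.1911  0.028 ]]
w 0.11149653029125525 0.10987589289050063 l 0.1601695178126823 0.1590072326312173 centre [ 0.55555225 -0.25333162  0.028     ]
-5.143571115717268 -5.722709888325145 -4.762527445284505
handle [ 0.41756151 -0.17059934  0.078     ] 0.14627618180634175 -5.777231507558255
scene tray front corners (rim) [ 0.479307   -0.29778712  0.028     ] [ 0.4927514  -0.18962709  0.028     ]
handle scene [ 0.42032834 -0.16544418  0.078     ]
[4.00e-01 1.00e-01 1.17e+02]
```

The tray measures 159.5 x 110.7 mm, against 160 x 112 mm outside by the spec. Its centre is about (0.556, -0.252), roughly 145 mm and -71 mm from the handle, which matches the compartment. Next I'll grasp the tamper.

Request:
step_arm(
  jaw=[60, 60, 60, 60, 60, 60, 60, 40, 26, 18, 18, 18, 18],
  xyz=[
    [0, 0, 20],
    [0, 0, 50],
    [0, 0, 80],
    [0, 0, 102],
    [0, 0, 113],
    [0, 0, 117],
    [0, 0, 117],
    [0, 0, 117],
    [0, 0, 117],
    [0, 0, 117],
    [0, 0, 117],
    [0, 0, 117],
    [0, 0, 117],
  ],
  turn=[0, 0, 0, 0, 0, 0, 0, 0, 0, 0, 0, 0, 0],
  newtons=25,
)

```text
time: 10.95
position: [0.6146, 0.2495, 0.0282]
orientation: [0.811, -0.585, -0.001, -0.001]
force: [0.1, 0.2, 2.6]
opening: 0.0253
```

Request:
step_arm(
  jaw=[18, 18, 18, 18, 18, 18],
  xyz=[
    [0, 0, -5],
    [0, 0, -25],
    [0, 0, -60],
    [0, 0, -100],
    [0, 0, -130],
    [0, 0, -135],
  ],
  turn=[0, 0, 0, 0, 0, 0],
)

```text
time: 11.7
position: [0.6165, 0.2497, 0.1668]
orientation: [0.811, -0.585, 0.001, -0.003]
force: [0.1, 0.4, -1.3]
opening: 0.0253
```

```bash
python3 - <<'E'
from h import *
rep()
isc=robot.read_camera("scene");it=robot.read_camera("top")
crop("scene","s5b",430,160,120,140,4,isc)
crop("top","t5b",100,170,150,150,4,it)
print(tool([.556,-.252,.163]))
E
```

```text
t 11.7 pos [0.6165 0.2497 0.1668] xax [ 0.3166 -0.9486 -0.0022] zax [ 0.005   0.0039 -1.    ] F [ 0.11  0.42 -1.32] open 0.0253 q [0.28  0.516 1.446 0.003 1.174 1.527]
[ 4.568e+02  2.144e+02 -4.000e-01]
```

View pics/s5b.png

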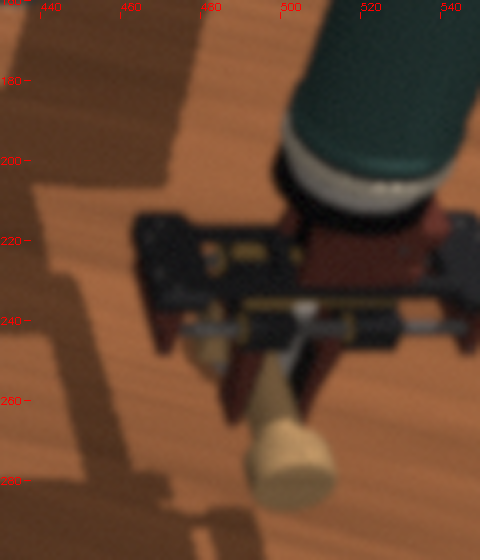

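View pics/t5b.png

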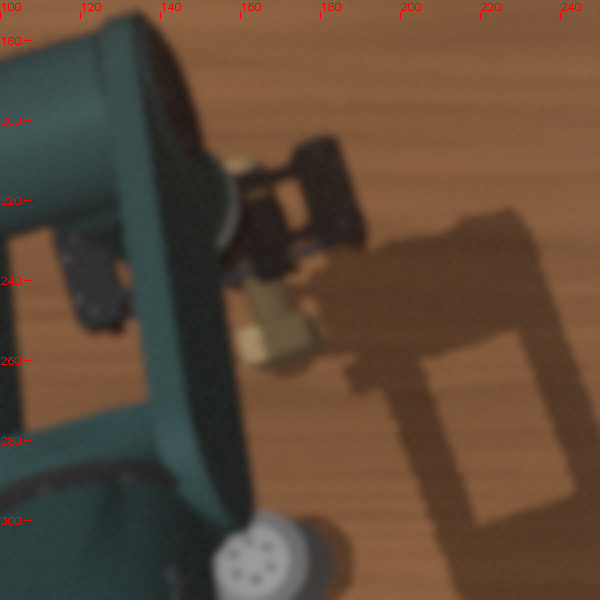

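The tamper is held mid-handle. Before moving I want a closer look at whether it is level or has rolled.

```bash
python3 - <<'E'
from h import *
isc=robot.read_camera("scene");it=robot.read_camera("top")
crop("scene","s6",460,210,70,80,8,isc)
crop("top","t6",145,200,60,70,8,it)
s=robot.sense();M=R.from_quat(s["orientation"]).as_matrix()
c=s["position"]+M@np.array([0,0,.006])
for l in (-.065,-.041,.041,.065):
  for dx,dz in ((-.022,-.022),(.022,-.022),(.022,.022),(-.022,.022)):
    p=c+M@np.array([dx,l,dz]); print(l,dx,dz,p.round(3),proj("scene",p).round(1),proj("top",p).round(1))
E
```

```text
-0.065 -0.022 -0.022 [0.668 0.29  0.178] [516.9 275.8] [145.5 214.2]
-0.065 0.022 -0.022 [0.682 0.249 0.178] [495.5 275.8] [162.  208.4]
-0.065 0.022 0.022 [0.682 0.249 0.134] [490.2 288.5] [166.6 212. ]
-0.065 -0.022 0.022 [0.668 0.29  0.134] [510.9 288.5] [150.5 217.7]
-0.041 -0.022 -0.022 [0.646 0.283 0.178] [513.8 266.7] [148.2 222.9]
-0.041 0.022 -0.022 [0.66  0.241 0.178] [492.7 266.8] [164.8 217.1]
-0.041 0.022 0.022 [0.66  0.241 0.134] [487.5 279.6] [169.4 220.5]
-0.041 -0.022 0.022 [0.646 0.283 0.134] [507.9 279.5] [153.3 226.2]
0.041 -0.022 -0.022 [0.568 0.257 0.178] [503.7 238. ] [157.9 253.1]
0.041 0.022 -0.022 [0.582 0.215 0.178] [483.7 238.1] [174.6 247.2]
0.041 0.022 0.022 [0.582 0.215 0.134] [479.1 251. ] [178.9 249.8]
0.041 -0.022 0.022 [0.568 0.257 0.134] [498.4 251. ] [162.7 255.5]
0.065 -0.022 -0.022 [0.545 0.249 0.178] [500.9 230.1] [160.7 262. ]
0.065 0.022 -0.022 [0.559 0.207 0.178] [481.3 230.2] [177.5 256.1]
0.065 0.022 0.022 [0.559 0.207 0.134] [476.8 243.2] [181.7 258.4]
0.065 -0.022 0.022 [0.545 0.249 0.134] [495.8 243.2] [165.4 264.2]
```

View pics/s6.png

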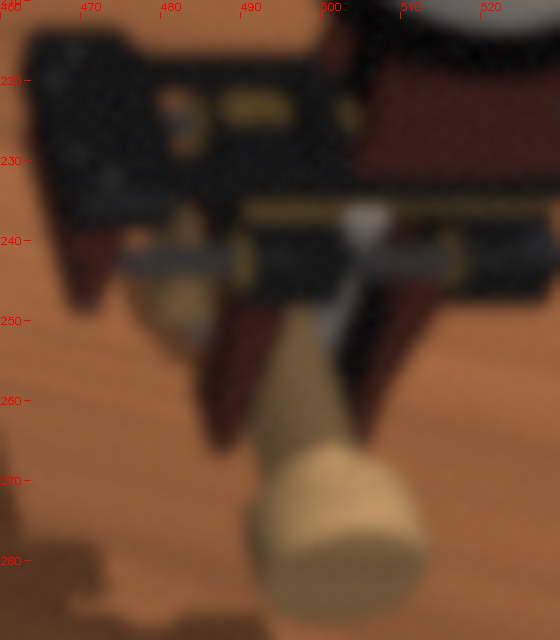

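View pics/t6.png

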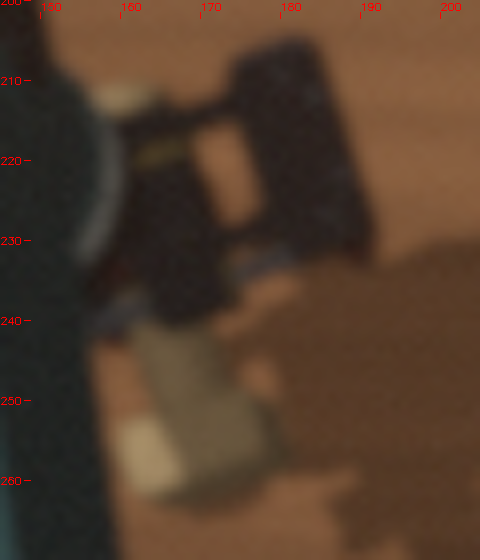

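The projected tamper box matches the image: the round face is predicted at about (490–517, 276–288) and appears at (491–513, 277–288). It is level and centred in the grip, so I'll carry it over the tray.

Request:
step_arm(
  jaw=[18, 18, 18, 18, 18, 18, 18, 18, 18, 18, 18, 18, 18, 18, 18, 18],
  xyz=[
    [10, 5, 0],
    [32, 15, 0],
    [65, 31, 0],
    [105, 49, 0],
    [150, 70, 0],
    [195, 92, 0],
    [240, 113, 0],
    [285, 134, 0],
    [330, 155, 0],
    [370, 174, 0],
    [405, 190, 0],
    [432, 203, 0],
    [449, 211, 0],
    [456, 214, 0],
    [457, 214, 0],
    [457, 214, 0],
  ],
  turn=[0, 0, 0.03, 0.06, 0.1, 0.15, 0.2, 0.25, 0.3, 0.34, 0.38, 0.4, 0.417, 0.417, 0.417, 0.417],
)

```text
time: 13.9
position: [0.5554, -0.2514, 0.1612]
orientation: [-0.673, 0.74, 0.002, -0.0]
force: [0.0, 0.2, -0.5]
opening: 0.0257
```

```bash
python3 - <<'E'
from h import *
rep()
isc=robot.read_camera("scene");it=robot.read_camera("top")
crop("scene","s7",225,120,190,170,4,isc)
crop("top","t7",265,165,150,150,4,it)
print(tool([.556,-.252,.048]))
E
```

```text
t 13.9 pos [ 0.5554 -0.2514  0.1612] xax [-0.0939 -0.9956 -0.002 ] zax [-0.0031  0.0023 -1.    ] F [ 0.04  0.23 -0.55] open 0.0257 q [-0.539  0.454  1.575  0.     1.117  1.126]
[  0.8  -0.9 113.2]
```

View pics/s7.png

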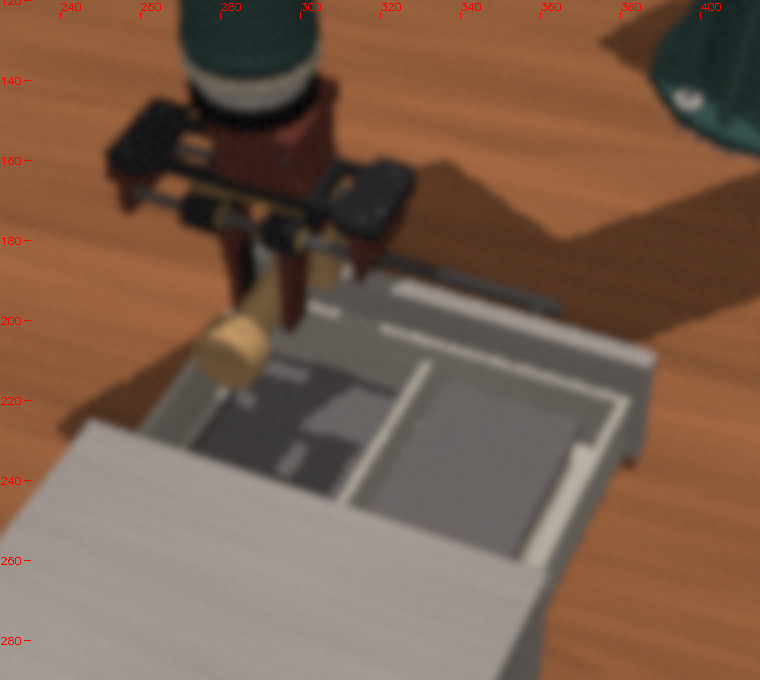

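View pics/t7.png

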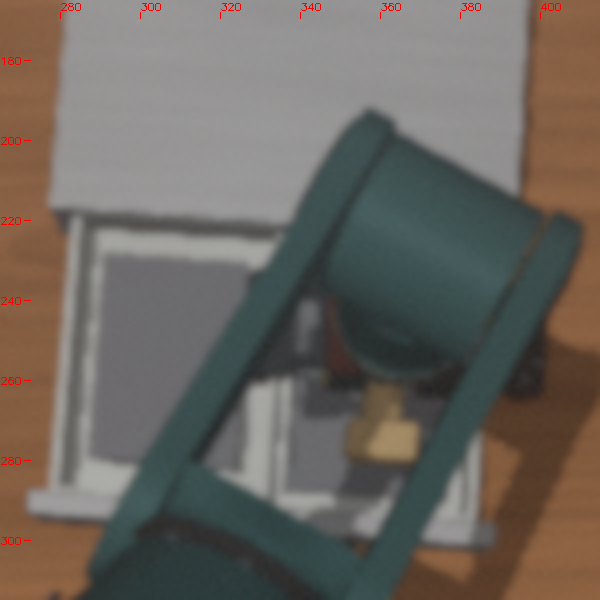

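Request:
step_arm(
  jaw=[18, 18, 18, 18, 18, 18, 18, 18, 18, 18],
  xyz=[
    [1, -1, 12],
    [1, -1, 32],
    [1, -1, 54],
    [1, -1, 74],
    [1, -1, 90],
    [1, -1, 101],
    [1, -1, 107],
    [1, -1, 110],
    [1, -1, 111],
    [1, -1, 111],
  ],
  turn=[0, 0, 0, 0, 0, 0, 0, 0, 0, 0],
)

```text
time: 15.25
position: [0.5563, -0.2524, 0.0507]
orientation: [-0.673, 0.739, 0.001, -0.0]
force: [-0.9, -0.5, -1.6]
opening: 0.0253
```

```bash
python3 - <<'E'
from h import *
rep()
isc=robot.read_camera("scene")
crop("scene","s8",225,130,190,140,4,isc)
E
```

```text
t 15.25 pos [ 0.5563 -0.2524  0.0507] xax [-0.0936 -0.9956 -0.0014] zax [-0.0023  0.0017 -1.    ] F [-0.87 -0.49 -1.62] open 0.0253 q [-0.539  0.593  1.658  0.     0.893  1.125]
```

View pics/s8.png

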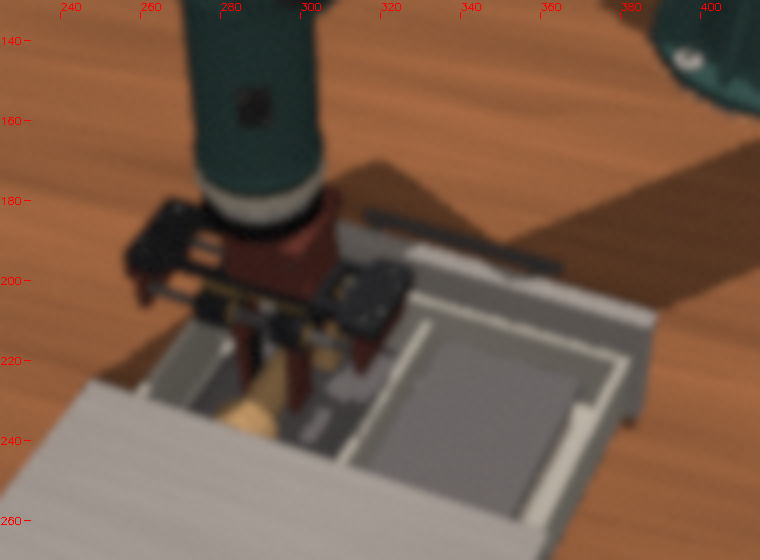

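The tamper is inside the tray outline and about 3 mm above the floor. I'll lower it the rest of the way slowly.

Request:
step_arm(
  jaw=[18, 18, 18, 18, 18],
  xyz=[
    [0, 0, 1],
    [0, 0, 2],
    [0, 0, 3],
    [0, 0, 3.5],
    [0, 0, 3.5],
  ],
  turn=[0, 0, 0, 0, 0],
)

```text
time: 15.92
position: [0.5563, -0.2524, 0.0472]
orientation: [-0.673, 0.739, 0.001, -0.0]
force: [-0.2, -0.5, -1.1]
opening: 0.0254
```

Request:
step_arm(
  jaw=[18, 18, 18, 18],
  xyz=[
    [0, 0, 0.7],
    [0, 0, 1.4],
    [0, 0, 1.4],
    [0, 0, 1.4],
  ],
  turn=[0, 0, 0, 0],
)

```text
time: 16.42
position: [0.5569, -0.2524, 0.0471]
orientation: [-0.673, 0.739, 0.001, 0.0]
force: [-2.1, 1.8, 9.4]
opening: 0.0253
```

Contact is reached at 9 N. I'll open gradually and then rise.

Request:
step_arm(
  jaw=[27, 32, 38, 44, 46, 46, 46, 46, 46, 46, 46, 46],
  xyz=[
    [0, 0, 0],
    [0, 0, 0],
    [0, 0, 0],
    [0, 0, 0],
    [0, 0, 0],
    [0, 0, -3],
    [0, 0, -15],
    [0, 0, -35],
    [0, 0, -65],
    [0, 0, -100],
    [0, 0, -130],
    [0, 0, -140],
  ],
  turn=[0, 0, 0, 0, 0, 0, 0, 0, 0, 0, 0, 0],
)

```text
time: 17.92
position: [0.5582, -0.2533, 0.1899]
orientation: [-0.673, 0.739, -0.001, 0.001]
force: [-0.3, -1.4, -0.4]
opening: 0.0458
```

```bash
python3 - <<'E'
from h import *
rep()
isc=robot.read_camera("scene")
crop("scene","s9",225,130,190,140,4,isc)
print(tool([.4173,-.168,.19]))
E
```

```text
t 17.93 pos [ 0.5582 -0.2533  0.1899] xax [-9.360e-02 -9.956e-01  8.000e-04] zax [ 0.0029 -0.001  -1.    ] F [-0.27 -1.36 -0.36] open 0.0458 q [-5.390e-01  4.240e-01  1.544e+00  1.000e-03  1.171e+00  1.125e+00]
[-71.7 148.2  -0.5]
```

View pics/s9.png

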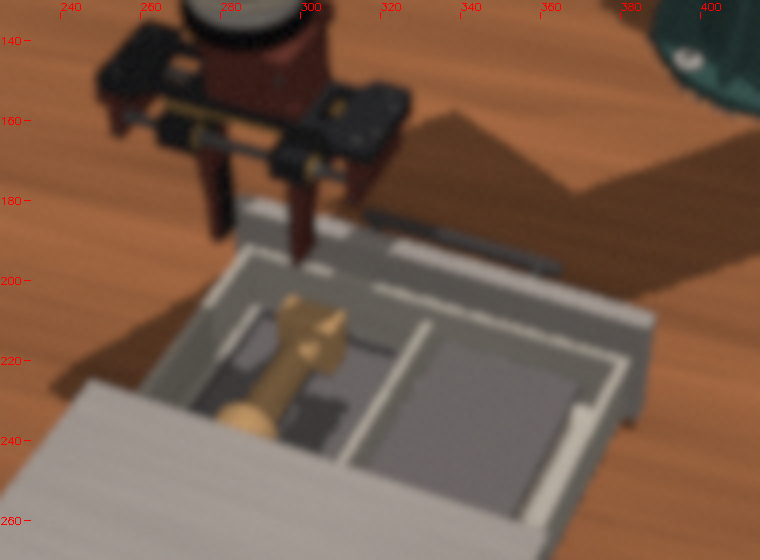

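The tamper lies in the tray, with its square end at (302,213) and round end at (286,234). I'll move above the handle, turning back, and look again from the top.

Request:
step_arm(
  jaw=[46, 46, 40, 34, 28, 28, 28, 28, 28, 28, 28, 28, 28, 28],
  xyz=[
    [-5, 10, 0],
    [-15, 30, 0],
    [-27, 55, 0],
    [-40, 83, 0],
    [-52, 108, 0],
    [-62, 128, 0],
    [-69, 142, 0],
    [-72, 148, 0],
    [-72, 148, 0],
    [-72, 148, 0],
    [-72, 148, 0],
    [-72, 148, 0],
    [-72, 148, 0],
    [-72, 148, 0],
  ],
  turn=[-0.15, -0.3, -0.45, -0.6, -0.75, -0.9, -1.05, -1.2, -1.35, -1.47, -1.55, -1.571, -1.571, -1.571],
)

```text
time: 19.73
position: [0.4175, -0.1677, 0.1893]
orientation: [0.999, -0.047, 0.001, 0.0]
force: [-0.5, -0.4, -0.2]
opening: 0.0279
```

```bash
python3 - <<'E'
from h import *
rep()
isc=robot.read_camera("scene");it=robot.read_camera("top")
crop("scene","s10",250,150,150,120,5,isc)
crop("top","t10",265,165,150,150,4,it)
print(tool([.4173,-.168,.079]))
E
```

```text
t 19.73 pos [ 0.4175 -0.1677  0.1893] xax [ 0.9955 -0.0943  0.0025] zax [ 2.4e-03 -8.0e-04 -1.0e+00] F [-0.46 -0.41 -0.25] open 0.0279 q [-5.360e-01  2.040e-01  1.889e+00  1.000e-03  1.047e+00 -4.420e-01]
[ -0.5   0.2 110.4]
```

View pics/s10.png

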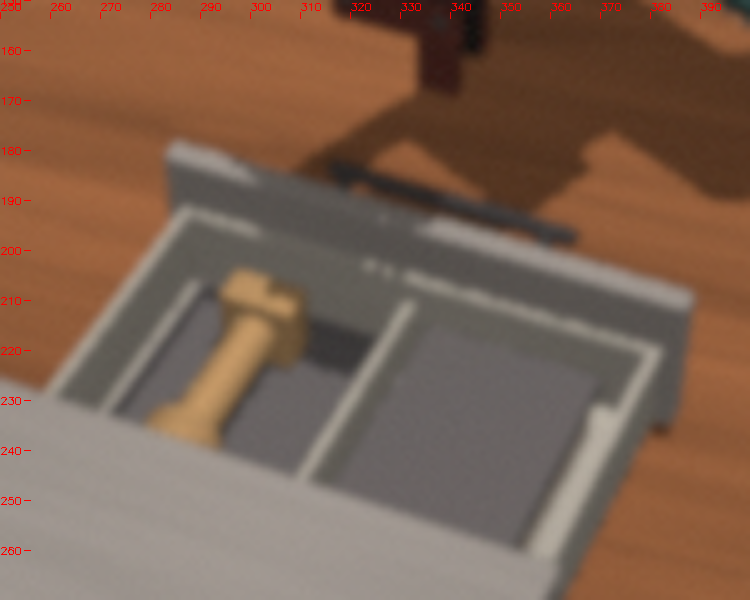

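View pics/t10.png

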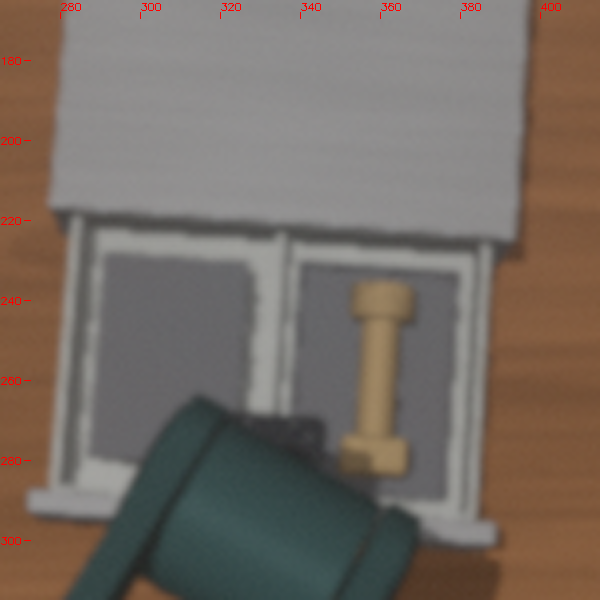

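The tamper lies inside the tray, from (362,235) to (359,284) in the top view. I'll check its offset from the tray centre numerically.

```bash
python3 - <<'E'
from h import *
S=lambda x,y:(265+x/4,165+y/4)
a=px("top",*S(386,281),.058);b=px("top",*S(374,474),.063)
u=np.array([.9955,-.0945,0]);v=np.array([.0945,.9955,0])
m=(a+b)/2; t=np.array([.5556,-.2525,0]); d=m-t
print(a,b,np.linalg.norm((a-b)[:2]),"dx",d@u,"dy",d@v)
E
```

```text
[ 0.62031805 -0.26247102  0.058     ] [ 0.4889724  -0.24951486  0.063     ] 0.131983112336396 dx -0.0006203914489034539 dy -0.003567445862495152
```

The offset is about -1 mm along and -4 mm across, with a measured length of 132 mm. Now I'll re-grip the handle.

Request:
step_arm(
  jaw=[28, 28, 28, 28, 28, 28, 28, 28, 20, 12, 6, 6, 6],
  xyz=[
    [0, 0, 15],
    [0, 0, 40],
    [0, 0, 65],
    [0, 0, 85],
    [0, 0, 100],
    [0, 0, 108],
    [0, 0, 110],
    [0, 0, 110],
    [0, 0, 110],
    [0, 0, 110],
    [0, 0, 110],
    [0, 0, 110],
    [0, 0, 110],
  ],
  turn=[0, 0, 0, 0, 0, 0, 0, 0, 0, 0, 0, 0, 0],
  newtons=25,
)

```text
time: 21.45
position: [0.418, -0.1679, 0.0797]
orientation: [0.999, -0.047, 0.002, 0.001]
force: [-1.0, 0.8, 5.1]
opening: 0.0102
```

```bash
python3 - <<'E'
from h import *
rep()
E
```

```text
t 21.45 pos [ 0.418  -0.1679  0.0797] xax [ 0.9956 -0.0939  0.0032] zax [ 0.0031 -0.0012 -1.    ] F [-0.95  0.84  5.1 ] open 0.0102 q [-5.360e-01  3.810e-01  2.002e+00  1.000e-03  7.560e-01 -4.420e-01]
```

Request:
step_arm(
  jaw=[6, 6, 6, 6, 6, 6, 6, 6, 6, 6, 6, 6, 6, 6, 6, 6, 6, 6, 6, 6],
  xyz=[
    [2, 0, 0],
    [6, 0, 0],
    [13, 0, 0],
    [22, 0, 0],
    [32, 0, 0],
    [43, 0, 0],
    [54, 0, 0],
    [65, 0, 0],
    [76, 0, 0.2],
    [87, 0, 0.3],
    [98, 0, 0.3],
    [109, 0, 0.3],
    [120, 0, 0.4],
    [131, 0, 0.4],
    [142, 0, 0.5],
    [153, 0, 0.5],
    [162, 0, 0.6],
    [170, 0, 0.6],
    [176, 0, 0.6],
    [179, 0, 0.6],
  ],
  turn=[0, 0, 0, 0, 0, 0, 0, 0, 0, 0, 0, 0, 0, 0, 0, 0, 0, 0, 0, 0],
)

```text
time: 23.95
position: [0.5969, -0.1851, 0.0798]
orientation: [0.999, -0.047, 0.002, 0.001]
force: [-2.5, -5.2, 3.4]
opening: 0.0104
```

```bash
python3 - <<'E'
from h import *
rep()
it=robot.read_camera("top")
crop("top","t11",265,165,150,120,5,it)
E
```

```text
t 23.95 pos [ 0.5969 -0.1851  0.0798] xax [ 0.9956 -0.0939  0.0038] zax [ 0.0036 -0.0018 -1.    ] F [-2.51 -5.21  3.35] open 0.0104 q [-0.411  0.567  1.613 -0.     0.958 -0.317]
```

View pics/t11.png

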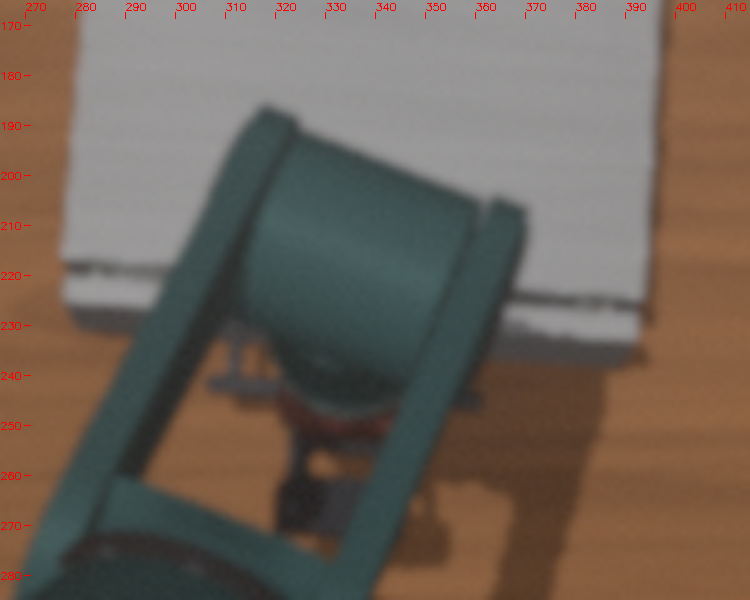

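The drawer is nearly shut, with only a thin dark gap line at about row 220. I'll push on in small steps and watch the force.

Request:
step_arm(
  jaw=[6, 6, 6, 6, 6],
  xyz=[
    [1.5, 0, 0],
    [3, 0, 0],
    [4.5, 0, 0],
    [6, 0, 0],
    [6, 0, 0],
  ],
  turn=[0, 0, 0, 0, 0],
)

```text
time: 24.62
position: [0.6035, -0.1858, 0.0798]
orientation: [0.999, -0.047, 0.002, 0.001]
force: [-2.0, -4.6, 1.3]
opening: 0.01
```

Request:
step_arm(
  jaw=[6, 6, 6, 6, 6],
  xyz=[
    [1, 0, 0],
    [2, 0, 0],
    [3, 0, 0],
    [4, 0, 0],
    [4, 0, 0],
  ],
  turn=[0, 0, 0, 0, 0],
)

```text
time: 25.25
position: [0.6048, -0.1859, 0.0798]
orientation: [0.999, -0.047, -0.0, 0.001]
force: [-9.5, -4.7, 8.2]
opening: 0.0099
```

Request:
step_arm(
  jaw=[6, 6, 6, 6],
  xyz=[
    [2, 0, 0],
    [4, 0, 0],
    [5, 0, 0],
    [5, 0, 0],
  ],
  turn=[0, 0, 0, 0],
)

```text
time: 25.75
position: [0.6049, -0.1859, 0.0797]
orientation: [0.999, -0.046, -0.005, 0.0]
force: [-14.8, -4.5, 13.3]
opening: 0.0106
```

```bash
python3 - <<'E'
from h import *
rep()
isc=robot.read_camera("scene");it=robot.read_camera("top")
crop("top","t12",265,195,150,60,5,it)
crop("scene","s12",230,200,150,80,5,isc)
E
```

```text
t 25.75 pos [ 0.6049 -0.1859  0.0797] xax [ 0.9956 -0.0928 -0.0098] zax [-9.8e-03  1.0e-04 -1.0e+00] F [-14.83  -4.46  13.28] open 0.0106 q [-0.405  0.581  1.582 -0.005  0.987 -0.31 ]
```

View pics/t12.png

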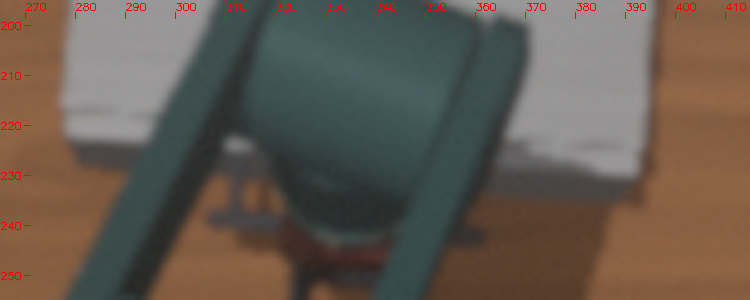

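View pics/s12.png

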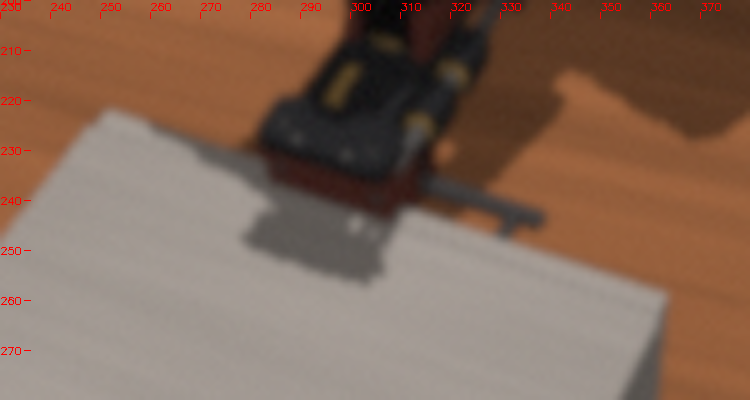

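The gap line is gone in both views and the stop was felt at 15 N with no further travel, so the drawer is shut. I'll relieve the push, release and rise.

Request:
step_arm(
  jaw=[6, 6, 14, 22, 28, 28, 28],
  xyz=[
    [0, 0, 0],
    [0, 0, 0],
    [0, 0, 0],
    [0, 0, 0],
    [0, 0, 0],
    [0, 0, 0],
    [0, 0, 0],
  ],
  turn=[0, 0, 0, 0, 0, 0, 0],
)

```text
time: 26.72
position: [0.6049, -0.1857, 0.0796]
orientation: [0.999, -0.046, -0.005, 0.0]
force: [0.3, -0.6, -0.6]
opening: 0.028
```

```bash
python3 - <<'E'
from h import *
rep()
E
```

```text
t 26.73 pos [ 0.6049 -0.1857  0.0796] xax [ 0.9956 -0.0927 -0.0097] zax [-9.8e-03  3.0e-04 -1.0e+00] F [ 0.31 -0.58 -0.58] open 0.028 q [-0.405  0.581  1.582 -0.004  0.987 -0.31 ]
```

Request:
step_arm(
  jaw=[28, 28, 28, 28, 28, 28, 28, 28, 28, 28, 28, 28],
  xyz=[
    [0, 0, -10],
    [0, 0, -30],
    [-1, 0, -60],
    [-1, 0, -95],
    [-1, 0, -130],
    [-10, 0, -150],
    [-40, 0, -150],
    [-80, 0, -150],
    [-120, 0, -150],
    [-150, 0, -150],
    [-160, 0, -150],
    [-160, 0, -150],
  ],
  turn=[0, 0, 0, 0, 0, 0, 0, 0, 0, 0, 0, 0],
)

```text
time: 28.22
position: [0.447, -0.171, 0.2314]
orientation: [0.999, -0.047, -0.005, 0.0]
force: [-0.2, 0.0, -0.2]
opening: 0.0281
```

```bash
python3 - <<'E'
from h import *
rep()
isc=robot.read_camera("scene");it=robot.read_camera("top")
crop("top","t13",265,105,150,150,4,it)
cv2.imwrite("pics/s13.png",isc[:,:,::-1])
E
```

```text
t 28.23 pos [ 0.447  -0.171   0.2314] xax [ 0.9956 -0.0934 -0.0092] zax [-9.2e-03  1.0e-04 -1.0e+00] F [-0.19  0.02 -0.22] open 0.0281 q [-0.506  0.199  1.771 -0.005  1.18  -0.411]
```

View pics/t13.png

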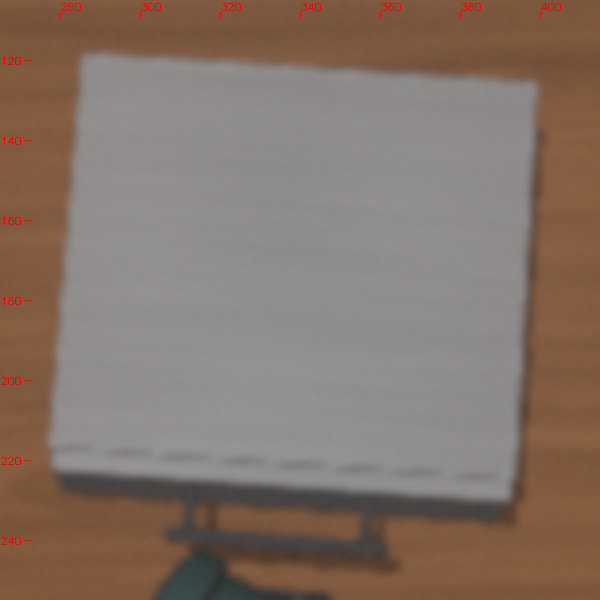

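View pics/s13.png

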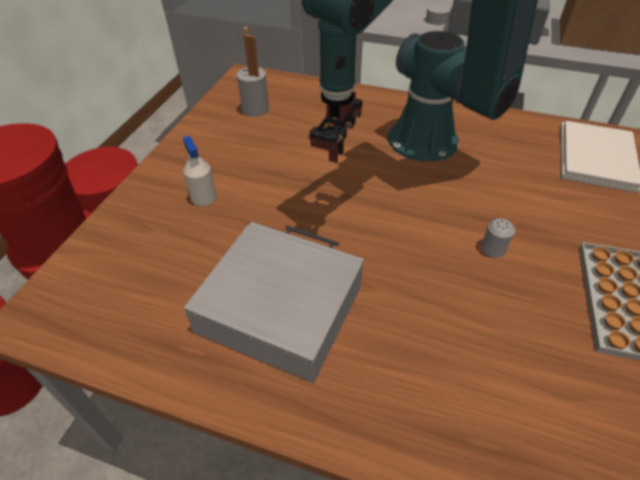

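The drawer is shut: its front lip is now about 5.5 px, or 15 mm, deep in the top view. The shaker at (498,238) and spray bottle at (200,175) have not moved, and the arm is clear of everything.

```bash
python3 - <<'E'
from h import *
rep(); print(robot.finish_job())
E
```

```text
t 28.32 pos [ 0.4483 -0.1713  0.2314] xax [ 0.9956 -0.0929 -0.0085] zax [-8.6e-03 -2.0e-04 -1.0e+00] F [ 0.25 -0.62  0.97] open 0.0279 q [-0.506  0.201  1.769 -0.005  1.18  -0.411]
the job is handed in; nothing more can be done
None
```

I opened the drawer about 185 mm by its handle, laid the tamper in the tray, pushed the drawer shut and handed the job in at 28 s. The hand-in reported no verdict.

- **Tamper:** before closing, it lay about 1 mm along and 4 mm across from the tray centre, lowered until it touched the floor at about 9 N and released. I could not see it once the drawer was shut.
- **Drawer:** it travelled at about 0.1 m/s and met its stop at about 15 N. The front now stands about 15 mm out from the top plate in the pictures, as it should when shut.
- **Tub, shaker and spray bottle:** the tub was in place beside the tray in the last picture before closing. The shaker and spray bottle look where they were at the start, and the gripper is clear of everything.
- **Disagreements:** the two cameras differ by about 3–4 mm in x on the unit and handle, and by more on some readings: 13 mm on the shaker and about 10 mm on the tray's front edge. The unit's top plate measured about 277 mm deep against the stated 290 mm. I relied on the handle and tray, whose sizes matched to within about 6 mm and 2 mm.

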